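# Set the polarimeter's analyser to plus 40 degrees with its lever

### The job

Preset the polarimeter for the next oil sample: with the fingertips, gently push the upright pin at the end of the analyser's lever clockwise around the dial until its index points at the 40-degree mark, the fourth long mark clockwise from zero (the longest mark, with a dot on each side), and leave it there. Do not pinch the lever or shove or lift the instrument, and leave the bottles, the jar and the measuring cylinder around it where they stand.

Things in the scene. Friction and masses are not known exactly. Their poses are not given: they have to be found in the camera images.
- polarimeter: Bench polarimeter, 3.5 kg, standing loose: grey lamp housing 205 x 150 x 58 mm, sample tube, aluminium column 30 x 60 mm at the back, and on top a level white dial 160 mm in diameter, its face 206 mm above the table. Origin: on the table under the dial's centre. x points from the user's side to the column, z up. Only the ring and its lever stand above the dial.
- dial_centre (a point): Centre of the dial's face, on the ring's vertical turning axis. Black marks lie 56 to 71 mm from it: a long one every 10 degrees, a short thin one (56 to 63 mm) at the fives, from -90 to +90 degrees. Positive is clockwise seen from above.
- zero_mark (a point): On the zero mark, 64 mm from the dial's centre, on the side away from the column (the dial's -x side). It is the longest mark (56 to 77.5 mm) and has a black dot on each side of its outer end.
- mark_40 (a point): On the 40-degree mark, 64 mm from the dial's centre, a long mark 40 degrees clockwise (seen from above) from the zero mark: the fourth long mark.
- analyser_ring (a joint): Angle (rad) of the black analyser ring (80 mm diameter, 12 mm high, dark window) with its lever: 0 with the index at the zero mark, growing clockwise seen from above, 0.698 at the 40-degree mark. Stops at -1.66 and 1.66. It starts between -1.3 and 0.17, resists with about 1 to 1.5 N at the pin, stays where it is left; no spring.
- lever_pin (a point): Top centre of the lever's upright steel finger pin, 96 mm from the axis, in line with the index. Pin 11 mm in diameter, top 242 mm above the table; it rises 26 mm from an end plate 24.5 mm wide, 84 to 106 mm from the axis, upper face at 216 mm. Two steel bars (24.5 mm over their outsides, open between, so the mark is seen) join the plate to the ring.
- index_tip (a point): Tip of the ring's narrow black index, inside the lever's frame, 56 mm from the dial's axis: it points at the inner ends of the marks and turns with the lever.
- reagent_bottle: Bystander: clear glass bottle with blue screw cap, 70 mm diameter, 138 mm high, loose. Origin under its centre.
- dropper_bottle: Bystander: small amber dropper bottle with orange bulb, 38 mm diameter, 99 mm high, loose. Origin under its centre.
- white_jar: Bystander: white plastic screw jar, 54 mm diameter, 85 mm high, loose. Origin under its centre.
- measuring_cylinder: Bystander: slender glass measuring cylinder, 68 mm foot, 30 mm tube, 215 mm high, loose, behind the instrument. Origin under its centre.

How it is judged:
By the outcome, as a careful person would: the job done as asked, in the order asked, and still so for the second after the job is handed in, with the robot touching nothing.
It also fails if it takes over 48 s, if anything falls off the work surface, if the arm or the gripper's body presses on something with over 40 N, if the wrist force passes 120 N, or if a joint passes its speed limit or range.

### The arm

A 6-joint arm with a two-finger parallel gripper is mounted at the origin on the work surface. World frame = base frame: x ahead of the robot, y to its left, z up, the work surface at z = 0. Lengths are in m, angles in rad, forces in N, time in s.
With the tool pointing down it reaches from about 0.375 to 0.975 m from the base axis. Payload 3.8 kg.
Tool frame: the origin (TCP) lies at the very end of the fingers, on their centre line; the grasp point (between the pads) lies bot.hold_point_z behind it (bot.hold_point_z is the distance from the TCP to the grasp point, in m); z points along the fingers, y is the line along which they close (so a half turn about z gives the same grasp; the last joint's range is limited). The gripper opens to 85 mm and grips with 20 to 120 N. Pads are 22 mm wide; open, the fingers measure 114 mm over their backs; the gripper's body (76 mm by 85 mm) begins 54 mm behind the grasp point. The pads swing forward as they close: fully open they stand 13 mm farther back than shut.
Start: joints at [-1.201, 0.264, 1.604, -0, 1.274, -0.037], TCP at [0.267, -0.62, 0.231] pointing down, gripper open.
Joint ranges: [-2.63, 2.63], [-0.94, 2.18], [0.31, 2.57], [-1.31, 4.45], [0, 2.66], [-2.55, 2.55]. Speed limits (rad/s): [2.57, 2.57, 3.14, 3.14, 3.14, 3.14].

### API

Orientations are given as a rotation vector (axis times angle).
In Python, from workcell import bot gives the robot as it stands.
- The arm moves only by the tool jog_arm, called after ">>>" by a JSON object that holds its "api" and its "payload". Schema: {"type":"object","properties":{"moves":{"type":"string"},"aperture":{"type":"number"},"grip_force":{"type":"number"},"only":{"type":"string"},"quiet":{"type":"boolean"},"lines":{"type":"string"}},"required":["moves"],"additionalProperties":false}. moves is a string of 1 to 5 rows, one to a line, with the numbers parted by commas; each row has 4 numbers: dx, dy, dz in m, then a turn about the tool's z in rad; each row shifts and turns the commanded pose from where the row before left it, along the tool's axes as they then stand; what a row does not reach is not made up. A row lasts 1/8 s, in which the tool goes at most 0.0625 m and 0.188 rad, less where a joint would pass 70% of its speed; a pose out of reach is approached as far as the arm can. aperture is the opening from 0.0 (shut) to 1.0 (fully open), set as the call begins (left out keeps the last). The fingers move at their own pace and stop on an object; grip_force is the grip in N (left out, the last holds). Time passes only in rows, so rows that do not move let the fingers close. The tool returns the time, the measured TCP pose, the force, the opening and the grip force at its end. only (a regular expression) keeps the lines of the reply that match it, lines (a string "A,B") keeps lines A to B, and quiet returns only ok. Input that does not fit is refused with a message, and nothing moves.
- bot.read_state(): the state, without advancing time (a new reading comes with each control period).
- bot.read_camera(name): name is "scene" or "top"; returns the picture (400x640x3 uint8, red, green, blue); there is no depth.
- bot.camera_info(name): a dict with "intrinsics" (3x3 intrinsics, pixels), "k1" (the pictures are not rectified: a ray, as slopes to the right and down, at radius r is drawn at 1 + k1 r^2 times it, then the intrinsics apply), "extrinsics" (4x4, takes a point from camera to world coordinates). Camera axes: x right, y down, z forward; pixel columns grow to the right and rows downward; lengths in m; the calibration is good to about 2 mm. A picture is of the moment at which its call begins. camera_info takes no time and is no camera call.
- bot.finish_job(): hands the job in; it is judged then, once.
The state is a dict: "time": time; "q": joint angles; "joint_vel": joint speeds; "joint_torque": joint torques, N m; "tool_pos": TCP position; "tcp_rot": TCP orientation; "wrist_force": force on the tool from outside, world axes, zero at the start; "torque": the same for the moment, N m; "width": opening from 0.0 (shut) to 1.0 (fully open); "grip_force": force on a finger pad.
Only numpy, scipy, OpenCV 4.12 (cv2) and the standard library are available. Lean on these libraries where they do the work, as an engineer would, in place of code of your own. Each camera call takes 0.05 s, during which the arm holds its last target. There are 200 camera calls.

## Working session

There is one attempt and no reset: what is moved stays moved. The work goes in short steps, Python scripts to look and compute and a tool call to move; the robot and the scene stay as the last step left them, time stands still between calls to the robot, and variables do not carry over. Pictures are saved under pics/ and viewed, at most 10 in all, crops included, and the job is handed in when it is done.

```bash
ls; mkdir -p pics; python3 - <<'E'
from workcell import bot
import cv2
for n in("scene","top"):
    cv2.imwrite(f"pics/{n}0.png",bot.read_camera(n)[:,:,::-1]); i=bot.camera_info(n); print(n,i)
s=bot.read_state(); print(s, bot.hold_point_z)
E
```

```text
pics
workcell.py
scene {'intrinsics': array([[491.7480109 ,   0.        , 320.93049323],
       [  0.        , 491.7480109 , 207.62570202],
       [  0.        ,   0.        ,   1.        ]]), 'k1': -0.02879634460418545, 'extrinsics': array([[ 0.86285332,  0.4261411 , -0.2718233 ,  0.94431984],
       [ 0.50531146, -0.71446434,  0.48394322, -0.51964121],
       [ 0.01202004, -0.55492744, -0.83181191,  1.12200237],
       [ 0.        ,  0.        ,  0.        ,  1.        ]])}
top {'intrinsics': array([[462.95617659,   0.        , 326.24378571],
       [  0.        , 462.95617659, 199.32293884],
       [  0.        ,   0.        ,   1.        ]]), 'k1': -0.09494809847238604, 'extrinsics': array([[-0.0278936 , -0.99347115,  0.11062109,  0.46012415],
       [-0.99961001,  0.02757467, -0.00441224,  0.06581187],
       [ 0.00133309, -0.11070103, -0.99385286,  1.30557703],
       [ 0.        ,  0.        ,  0.        ,  1.        ]])}
{'time': 0.1, 'q': array([-1.20091653e+00,  2.64683500e-01,  1.60524874e+00, -3.04057154e-05,
        1.27368483e+00, -3.68812935e-02]), 'joint_vel': array([-2.43700349e-05, -1.06406888e-03, -2.83457278e-03, -5.10157713e-04,
       -1.75189356e-03, -8.74323446e-04]), 'joint_torque': array([-2.47566522e-04, -5.16707468e+01, -3.68589628e+01,  4.82561097e-05,
        6.30129958e-03, -4.77710500e-06]), 'tool_pos': array([ 0.2668167 , -0.61930881,  0.23007658]), 'tcp_rot': array([-3.07488901e+00, -6.34154576e-01,  5.71675487e-04]), 'wrist_force': array([ 0.0790782 ,  0.82111679, -0.05439467]), 'torque': array([ 0.00860662, -0.01039764, -0.02526248]), 'grip_force': 0.0, 'width': 1.0012881972494803} 0.0187
```

View pics/scene0.png

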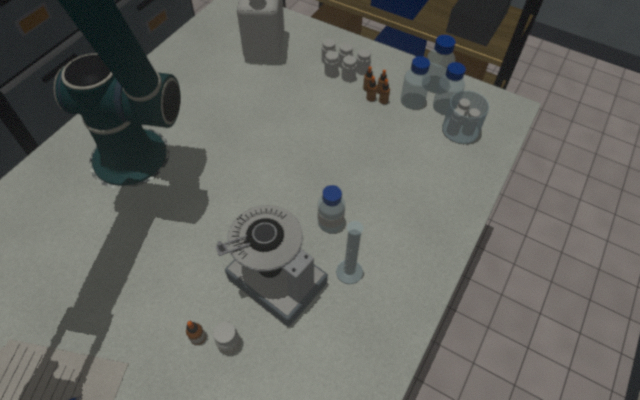

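View pics/top0.png

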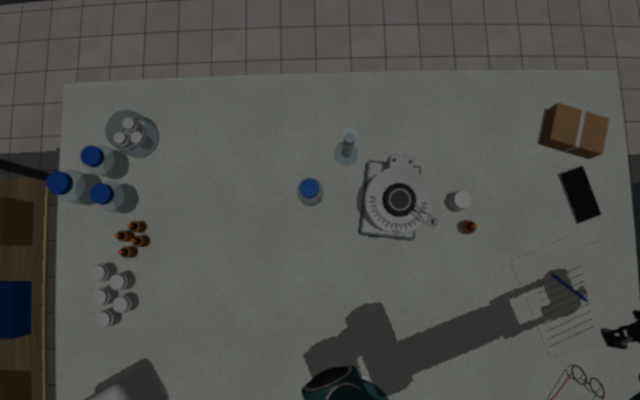

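The scene view shows the polarimeter at about (265,240), its lever to the left. In the top view the dial is at (400,200), the column at the top (403,160), and the lever pin near (432,221), counterclockwise of zero. The jar is at (459,200), the dropper bottle at (468,227), the reagent bottle at (309,190) and the cylinder at (347,148). Next I'll zoom in.

```bash
python3 - <<'E'
import cv2,numpy as np
a=cv2.imread("pics/top0.png")[150:250,350:450]; b=cv2.imread("pics/scene0.png")[195:295,205:305]
f=lambda c:cv2.convertScaleAbs(cv2.resize(c,(400,400),interpolation=cv2.INTER_CUBIC),alpha=1.4)
cv2.imwrite("pics/crop0.png",np.hstack([f(a),f(b)]))
E
```

```text
(no output)
```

View pics/crop0.png

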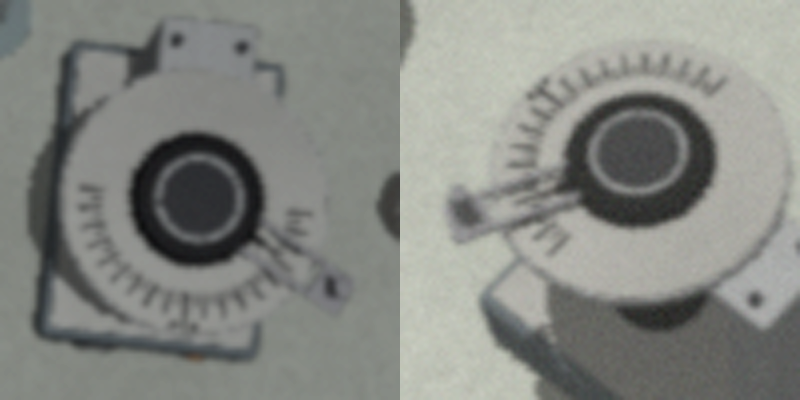

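The crop shows, in crop pixels, for the top view: ring centre (198,198), zero mark with dots (187,325) and pin (332,287). For the scene view: ring (238,152), zero mark (143,90) and pin (64,208). I'll measure these.

```bash
cat > h.py <<'E'
import numpy as np,cv2
from workcell import bot
def ray(n,p):
    i=bot.camera_info(n);K=i["intrinsics"];E=i["extrinsics"]
    u=cv2.undistortPoints(np.array([[p]],float),K,np.array([i["k1"],0,0,0.])).ravel()
    # k1 model as given; OpenCV uses same form
    return E[:3,3],E[:3,:3]@np.array([u[0],u[1],1])
def plane(n,p,z):
    o,d=ray(n,p);return o+d*(z-o[2])/d[2]
def tri(p,q):
    o,d=ray("top",p);a,b=ray("scene",q)
    s=np.linalg.lstsq(np.c_[d,-b],a-o,rcond=None)[0];P,Q=o+d*s[0],a+b*s[1]
    return (P+Q)/2,np.linalg.norm(P-Q)
def proj(n,P):
    i=bot.camera_info(n);E=i["extrinsics"];R=E[:3,:3].T
    return cv2.projectPoints(np.atleast_2d(P).astype(float),cv2.Rodrigues(R)[0],-R@E[:3,3],i["intrinsics"],np.array([i["k1"],0,0,0.]))[0][:,0]
E
python3 - <<'E'
from h import *
np.set_printoptions(precision=4,suppress=True)
for n,(x,y,w,h) in dict(top=(380,180,40,40),scene=(235,205,55,55)).items():
    g=cv2.cvtColor(cv2.imread(f"pics/{n}0.png"),cv2.COLOR_BGR2GRAY); 
    m=np.zeros_like(g);m[y:y+h,x:x+w]=(g[y:y+h,x:x+w]<75)
    m=cv2.morphologyEx(m,cv2.MORPH_OPEN,np.ones((3,3),np.uint8))
    c=max(cv2.findContours(m,0,2)[0],key=cv2.contourArea);print(n,cv2.fitEllipse(cv2.convexHull(c)))
t=lambda c:(350+(c[0]+.5)/4-.5,150+(c[1]+.5)/4-.5); s=lambda c:(205+(c[0]+.5)/4-.5,195+(c[1]+.5)/4-.5)
for k,a,b,z in[("ring",(199,198),(238,152),.218),("zero",(187,325),(143,90),.206),("pin",(332,285),(64,206),.242)]:
    print(k,tri(t(a),s(b)),plane("top",t(a),z),plane("scene",s(b),z))
# bystanders, rough
for k,a,b in[("bottlecap",(309,187),(332,192)),("jar",(459,199),(226,328)),("dropper",(469,227),(193,325)),("cyl",(350,134),(354,231))]: print(k,tri(a,b))
E
```

```text
top ((398.9022521972656, 199.5720672607422), (34.002952575683594, 35.21767807006836), 125.6260757446289)
scene ((264.16168212890625, 234.8855743408203), (32.8175048828125, 38.66160583496094), 78.0486831665039)
ring (array([ 0.5771, -0.1119,  0.2188]), np.float64(0.0009380066277503371)) [ 0.5768 -0.1123  0.218 ] [ 0.5772 -0.1112  0.218 ]
zero (array([ 0.5041, -0.1019,  0.208 ]), np.float64(0.004634392153500576)) [ 0.5024 -0.1037  0.206 ] [ 0.505  -0.0996  0.206 ]
pin (array([ 0.5218, -0.1877,  0.2262]), np.float64(0.0017296662929017284)) [ 0.5216 -0.1834  0.242 ] [ 0.5286 -0.1941  0.242 ]
bottlecap (array([0.6231, 0.1041, 0.1411]), np.float64(0.0017882394175685876))
jar (array([ 0.5871, -0.2945,  0.0851]), np.float64(0.00022484022197252814))
dropper (array([ 0.5127, -0.3228,  0.066 ]), np.float64(0.0015195886507338892))
cyl (array([ 0.7391, -0.0022,  0.2073]), np.float64(0.003289021534896485))
```

```bash
cat >> h.py <<'E'
C=np.array([.577,-.1117])
def profile(n,g,rs,z,c=C,th=np.arange(-180,180,.5)):
    # darkness against angle (deg, world, anticlockwise from +x), around c
    t=np.radians(th);v=0
    for r in rs:
        p=proj(n,np.c_[c[0]+r*np.cos(t),c[1]+r*np.sin(t),0*t+z])
        v=v+cv2.remap(g,p[:,0].astype(np.float32)[:,None],p[:,1].astype(np.float32)[:,None],cv2.INTER_CUBIC).ravel().astype(float)
    return th,-v/len(rs)
E
python3 - <<'E'
from h import *
from scipy.ndimage import gaussian_filter1d
from scipy.signal import find_peaks
for n in("top","scene"):
    g=cv2.cvtColor(cv2.imread(f"pics/{n}0.png"),cv2.COLOR_BGR2GRAY).astype(np.float32)
    # dial face centre per view: offset that the ring top centre shows in this view
    for c in([.5768,-.1123],[.5772,-.1112]):
        th,v=profile(n,g,np.arange(.064,.0705,.001),.206,c); v=gaussian_filter1d(v,2,mode='wrap')
        pk=find_peaks(v,prominence=5)[0]; print(n,c,[(float(th[i])) for i in pk])
        th,v=profile(n,g,np.arange(.0735,.0775,.001),.206,c); v=gaussian_filter1d(v,2,mode='wrap')
        pk=find_peaks(v,prominence=8)[0]; print("  outer",[(float(th[i]),round(v[i])) for i in pk])
E
```

```text
top [0.5768, -0.1123] [-168.5, -158.5, -148.5, -137.5, -129.0, -118.0, -108.5, -98.5, -39.5, 82.0, 92.0, 101.5, 111.5, 121.5, 131.5, 141.5, 151.5, 161.5, 171.5]
  outer [(-134.0, -80), (-117.5, -83), (-43.0, -92), (176.0, -77)]
top [0.5772, -0.1112] [-177.5, -167.5, -157.5, -148.0, -137.0, -128.5, -117.5, -109.0, -98.5, -40.5, 82.0, 92.0, 102.0, 112.0, 122.5, 132.5, 142.5, 152.5, 162.5, 172.5]
  outer [(-133.5, -81), (-117.0, -83), (-43.5, -92), (176.5, -78)]
scene [0.5768, -0.1123] [-169.5, -159.5, -149.0, -136.5, -129.0, -118.5, -108.5, -98.0, -5.0, 82.0, 91.5, 101.5, 111.0, 121.0, 131.0, 140.5, 150.5, 160.5, 170.5]
  outer [(-136.0, -96), (-119.0, -83), (-39.0, -117), (170.5, -87)]
scene [0.5772, -0.1112] [-178.5, -168.5, -158.5, -148.5, -136.0, -128.5, -118.0, -108.5, -98.0, -6.5, 82.0, 92.0, 102.0, 112.0, 121.5, 131.5, 141.5, 151.5, 161.5, 171.5]
  outer [(-136.0, -94), (-119.0, -80), (-6.5, -117), (171.5, -86)]
```

Total 102° =1.78 rad → 18 rows, 4 calls. Plenty.

Ring, dial and zero are consistent: the centre is about (0.577,-0.112), ring height 0.219, zero mark at world bearing 172°, 40° mark at 132°, and lever at about 234° (reading about -62°). The plan is to push with shut fingers, tool x along the tangent. First I'll carry the tool over high, to behind the pin.

>>> {"api": "jog_arm", "payload": {"moves": "0.0425,-0.0258,-0.01,0\n0.0425,-0.0258,-0.01,0\n0.0425,-0.0258,-0.01,0\n0.0425,-0.0258,-0.01,0\n0.0425,-0.0258,-0.01,0", "aperture": 0.0, "grip_force": 20}}

```text
time: 0.72
tool_pos: [0.4117, -0.4157, 0.281]
tcp_rot: [-3.076, -0.634, 0.001]
wrist_force: [-0.2, -0.4, -0.5]
width: -0.003
grip_force: 0.0
```

>>> {"api": "jog_arm", "payload": {"moves": "0.0425,-0.0258,0,0\n0.0425,-0.0258,0,0\n0.0425,-0.0258,0,0\n0.0425,-0.0258,0,0\n0.0425,-0.0258,0,0"}}

```text
time: 1.35
tool_pos: [0.5558, -0.2133, 0.2808]
tcp_rot: [-3.076, -0.635, 0.001]
wrist_force: [1.7, -0.2, -0.1]
width: 0.003
grip_force: 0.0
```

>>> {"api": "jog_arm", "payload": {"moves": "0,0,0,-0.175\n0,0,0,-0.175\n0,0,0,-0.175\n0,0,0,-0.175\n0,0,0,-0.175"}}

```text
time: 1.98
tool_pos: [0.5549, -0.2146, 0.2806]
tcp_rot: [-2.512, -1.885, 0.001]
wrist_force: [-0.2, -0.1, 1.2]
width: 0.003
grip_force: 0.0
```

>>> {"api": "jog_arm", "payload": {"moves": "0,0,0,-0.175\n0,0,0,-0.175\n0,0,0,-0.175\n0,0,0,-0.175\n0,0,0,-0.175"}}

```text
time: 2.6
tool_pos: [0.5549, -0.2147, 0.2806]
tcp_rot: [-1.477, -2.772, 0.0]
wrist_force: [-1.0, 0.0, 0.1]
width: -0.002
grip_force: 0.0
```

>>> {"api": "jog_arm", "payload": {"moves": "0,0,0,-0.175\n0,0,0,-0.175\n0,0,0,0\n0,0,0,0"}}

```text
time: 3.1
tool_pos: [0.5552, -0.2147, 0.281]
tcp_rot: [-0.985, -2.983, -0.0]
wrist_force: [-0.1, -0.6, 0.3]
width: 0.0
grip_force: 0.0
```

```bash
python3 - <<'E'
from h import *
s=bot.read_state();R=cv2.Rodrigues(s["tcp_rot"])[0];print(s["time"],s["tool_pos"],s["q"],"xang",np.degrees(np.arctan2(R[1,0],R[0,0])))
for n in("top","scene"): cv2.imwrite(f"pics/{n}1.png",bot.read_camera(n)[:,:,::-1])
f=lambda c:cv2.resize(c,(400,400),interpolation=cv2.INTER_CUBIC)
cv2.imwrite("pics/crop1.png",np.hstack([f(cv2.imread("pics/top1.png")[150:270,350:470]),f(cv2.imread("pics/scene1.png")[175:295,185:305])]))
E
```

```text
3.1 [ 0.55515185 -0.21473043  0.28096077] [-4.10911221e-01  8.72015922e-02  1.71858864e+00 -9.21268205e-06
  1.33635079e+00 -1.34409287e+00] xang 143.46749089554658
```

View pics/crop1.png

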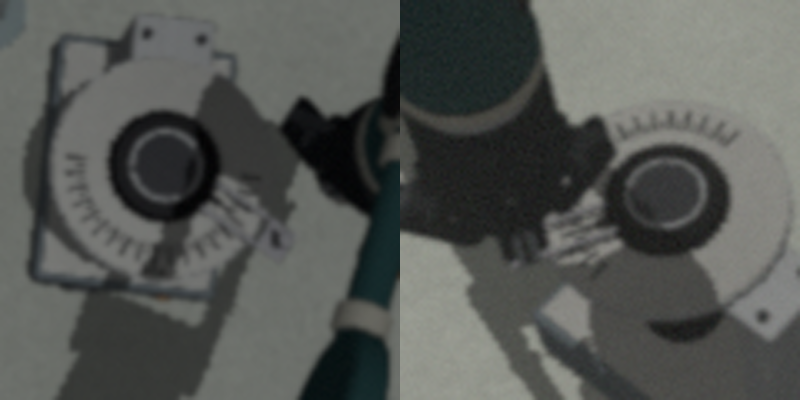

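The arm isn't touching anything. In the top crop the pin is at (277,240), with the gripper to its right; in the scene crop the fingertips at (520,245) are behind the lever. Now I'll descend and approach.

>>> {"api": "jog_arm", "payload": {"moves": "0,0,0.028,0\n0,0,0.028,0\n0,0,0,0\n0,0,0,0"}}

```text
time: 3.7
tool_pos: [0.5558, -0.215, 0.2263]
tcp_rot: [0.981, 2.983, -0.0]
wrist_force: [0.7, 0.7, 0.7]
width: 0.004
grip_force: 0.0
```

>>> {"api": "jog_arm", "payload": {"moves": "0.007,0,0,0\n0.006,0,0,0\n0.005,0,0,0\n0,0,0,0"}}

```text
time: 4.2
tool_pos: [0.5405, -0.2039, 0.2256]
tcp_rot: [0.98, 2.984, -0.0]
wrist_force: [0.7, -0.3, 0.5]
width: -0.004
grip_force: 0.0
```

```bash
python3 - <<'E'
from h import *
for n in("top","scene"): cv2.imwrite(f"pics/{n}2.png",bot.read_camera(n)[:,:,::-1])
s=bot.read_state();T=s["tool_pos"];R=cv2.Rodrigues(s["tcp_rot"])[0];print(T)
im={n:cv2.imread(f"pics/{n}2.png") for n in("top","scene")}
P=[[*(C+.096*np.array([np.cos(np.radians(234)),np.sin(np.radians(234))])),.242],T,T+R@[.011,0,0]]
for n in im:
    for p in proj(n,P): print(n,p)
f=lambda c:cv2.convertScaleAbs(cv2.resize(c,(400,400),interpolation=cv2.INTER_CUBIC),alpha=1.5)
cv2.imwrite("pics/crop2.png",np.hstack([f(im["top"][180:260,380:460]),f(im["scene"][205:285,185:265])]))
E
```

```text
[ 0.54082862 -0.20406437  0.22545602]
top [435.18635356 221.2212828 ]
top [439.26335153 212.89446451]
top [436.72399619 216.72862128]
scene [218.85832102 242.63420842]
scene [223.77461205 256.38519887]
scene [222.20121562 252.0333612 ]
```

View pics/crop2.png

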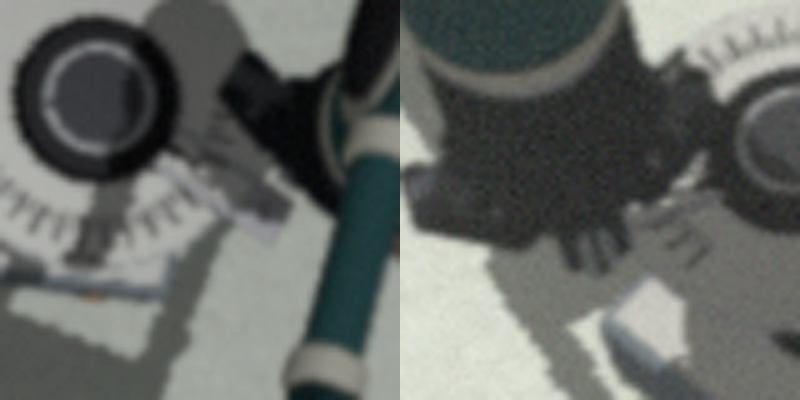

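The gripper hides the pin from above. The tip is about 9 mm short of nominal contact and the wrist force is about zero. I'll close the gap, start the arc gently, then check that the lever follows.

>>> {"api": "jog_arm", "payload": {"moves": "0.005,0,0,0\n0.0045,0,0,0\n0,0,0,0"}}

```text
time: 4.68
tool_pos: [0.5329, -0.1983, 0.2253]
tcp_rot: [-0.98, -2.985, 0.0]
wrist_force: [0.5, -0.6, -0.3]
width: 0.002
grip_force: 0.0
```

>>> {"api": "jog_arm", "payload": {"moves": "0.0097,-0.0012,0,0.1\n0.0097,-0.0012,0,0.1\n0.0097,-0.0012,0,0.1\n0.0097,-0.0012,0,0.1\n0.0097,-0.0012,0,0.1"}}

```text
time: 5.3
tool_pos: [0.4967, -0.167, 0.2254]
tcp_rot: [1.692, 2.645, 0.0]
wrist_force: [1.6, -0.6, -0.9]
width: -0.0
grip_force: 0.6
```

```bash
python3 - <<'E'
from h import *
im={n:bot.read_camera(n)[:,:,::-1] for n in("top","scene")}
for n in im: cv2.imwrite(f"pics/{n}3.png",im[n])
s=bot.read_state();T=s["tool_pos"];R=cv2.Rodrigues(s["tcp_rot"])[0];print(T,s["wrist_force"],R.T@(T-[*C,T[2]]))
f=lambda c:cv2.convertScaleAbs(cv2.resize(c,(400,400),interpolation=cv2.INTER_CUBIC),alpha=1.5)
cv2.imwrite("pics/crop3.png",np.hstack([f(im["top"][160:260,360:460]),f(im["scene"][195:295,195:295])]))
E
```

```text
[ 0.49625102 -0.16642594  0.22541398] [-0.46532131  0.4046474   0.16483073] [-1.54834546e-02 -9.63098608e-02 -2.31180108e-05]
```

View pics/crop3.png

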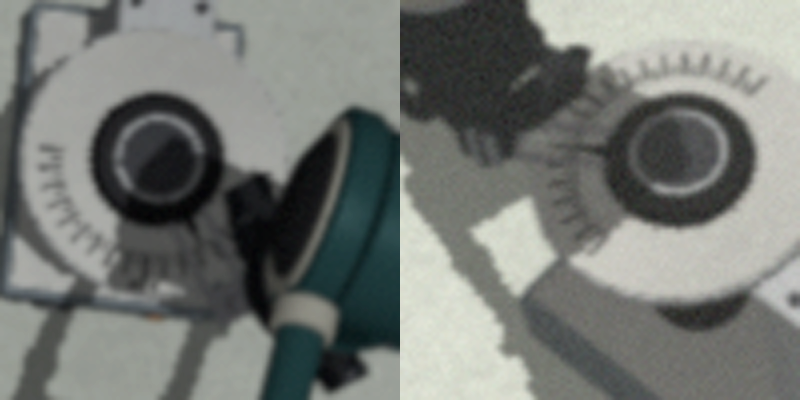

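The lever follows. The index runs from the ring at top crop (190,220), a reading of about -32°, and the instrument has not moved. Continuing about 1.0 rad.

>>> {"api": "jog_arm", "payload": {"moves": "0.0097,-0.0012,0,0.1\n0.0097,-0.0012,0,0.1\n0.0097,-0.0012,0,0.1\n0.0097,-0.0012,0,0.1\n0.0097,-0.0012,0,0.1"}}

```text
time: 6.02
tool_pos: [0.4799, -0.122, 0.2255]
tcp_rot: [2.292, 2.147, -0.0]
wrist_force: [1.1, -0.8, -0.2]
width: -0.0
grip_force: 0.6
```

>>> {"api": "jog_arm", "payload": {"moves": "0.0097,-0.0012,0,0.1\n0.0097,-0.0012,0,0.1\n0.0097,-0.0012,0,0.1\n0.0097,-0.0012,0,0.1\n0.0097,-0.0012,0,0.1"}}

```text
time: 6.65
tool_pos: [0.4866, -0.074, 0.2255]
tcp_rot: [2.752, 1.513, -0.0]
wrist_force: [0.5, -1.3, 0.1]
width: -0.003
grip_force: 0.6
```

```bash
python3 - <<'E'
from h import *
im={n:bot.read_camera(n)[:,:,::-1] for n in("top","scene")}
for n in im: cv2.imwrite(f"pics/{n}4.png",im[n])
s=bot.read_state();T=s["tool_pos"];R=cv2.Rodrigues(s["tcp_rot"])[0];print(T,s["wrist_force"],R.T@(T-[*C,T[2]]),"xang",np.degrees(np.arctan2(R[1,0],R[0,0])))
f=lambda c:cv2.convertScaleAbs(cv2.resize(c,(400,400),interpolation=cv2.INTER_CUBIC),alpha=1.5)
cv2.imwrite("pics/crop4.png",np.hstack([f(im["top"][155:255,355:455]),f(im["scene"][195:295,205:305])]))
E
```

```text
[ 0.48673809 -0.0734105   0.22539277] [ 0.0694693  0.286486  -0.0646064] [-1.56693226e-02 -9.67872454e-02 -1.64010665e-05] xang 57.817046917345394
```

View pics/crop4.png

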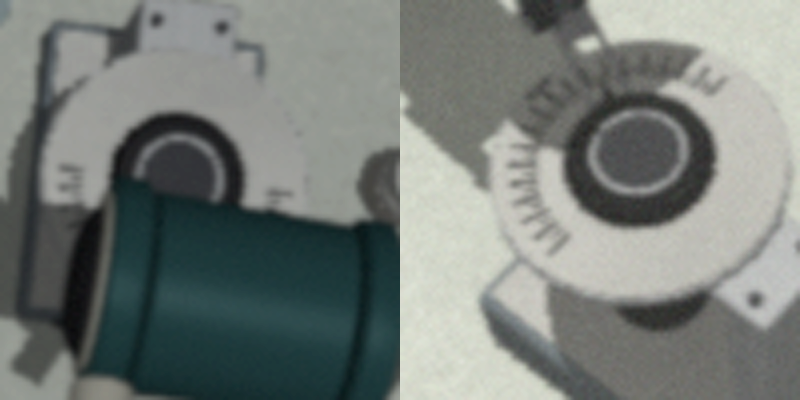

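The scene crop shows the lever past zero, with the index near (605,90) at about +24°. The zero mark with its dots at (540,90) is unmoved. I'll measure numerically before the last stretch.

```bash
cat >> h.py <<'E'
from scipy.ndimage import gaussian_filter1d
from scipy.signal import find_peaks
def peaks(n,g,rs,z,lo,hi,c,prom=3):
    th,v=profile(n,g,rs,z,c,np.arange(lo,hi,.25));v=gaussian_filter1d(v,2)
    return [(float(th[i]),round(float(v[i]))) for i in find_peaks(v,prominence=prom)[0]]
E
python3 - <<'E'
from h import *
c=[.5771,-.1115]
for k,lo,hi in((3,180,230),(4,90,185)):
  g=cv2.cvtColor(cv2.imread(f"pics/scene{k}.png"),cv2.COLOR_BGR2GRAY).astype(np.float32)
  for z in(.206,.21,.214): print(k,z,"index",peaks("scene",g,np.arange(.046,.054,.001),z,lo,hi,c))
  print("marks",peaks("scene",g,np.arange(.058,.0705,.001),.206,lo,hi,c))
E
```

```text
3 0.206 index [(184.5, -65), (200.0, -43)]
3 0.21 index [(187.0, -64), (202.5, -44)]
3 0.214 index [(189.25, -65), (205.25, -45)]
marks [(191.0, -60), (201.0, -56), (210.75, -57), (221.25, -57)]
4 0.206 index [(122.5, -69), (132.75, -61), (145.0, -42)]
4 0.21 index [(133.0, -63), (146.0, -48), (158.5, -66)]
4 0.214 index [(115.5, -70), (132.75, -62), (146.75, -52)]
marks [(92.0, -96), (111.5, -60), (121.75, -59), (132.5, -58), (141.5, -60), (152.0, -55), (161.25, -57), (171.25, -55), (181.0, -57)]
```

>>> {"api": "jog_arm", "payload": {"moves": "0.0068,-0.0009,0,0.07\n0.0068,-0.0009,0,0.07\n0.0068,-0.0009,0,0.07\n0,0,0,0\n0,0,0,0"}}

```text
time: 7.38
tool_pos: [0.4961, -0.0559, 0.2252]
tcp_rot: [-2.894, -1.222, 0.0]
wrist_force: [-0.3, 0.3, 0.5]
width: -0.003
grip_force: 0.0
```

```bash
python3 - <<'E'
from h import *
s=bot.read_state();T=s["tool_pos"];R=cv2.Rodrigues(s["tcp_rot"])[0];print(T,R.T@(T-[*C,T[2]]),"xang",np.degrees(np.arctan2(R[1,0],R[0,0])))
im=np.ascontiguousarray(bot.read_camera("scene")[:,:,::-1]);cv2.imwrite("pics/scene5.png",im)
g=cv2.cvtColor(im,cv2.COLOR_BGR2GRAY).astype(np.float32);c=[.5771,-.1115]
for z in(.206,.21,.214): print(z,"index",peaks("scene",g,np.arange(.046,.054,.001),z,90,185,c))
print("marks",peaks("scene",g,np.arange(.058,.0705,.001),.206,75,185,c))
cv2.imwrite("pics/crop5.png",cv2.convertScaleAbs(cv2.resize(im[180:270,215:305],(600,600),interpolation=cv2.INTER_CUBIC),alpha=1.6))
E
```

```text
[ 0.49609593 -0.05592458  0.22519964] [-1.64393086e-02 -9.68819640e-02  2.62934063e-05] xang 45.7871059970432
0.206 index [(123.25, -62), (134.0, -42), (145.5, -64)]
0.21 index [(122.5, -64), (134.5, -46), (146.5, -65), (166.5, -71)]
0.214 index [(122.25, -62), (134.75, -49), (146.5, -64), (165.0, -69)]
marks [(82.25, -95), (92.25, -95), (102.5, -61), (112.0, -61), (122.0, -57), (132.0, -58), (142.0, -55), (151.5, -60), (161.25, -57), (171.0, -54), (180.75, -88)]
```

View pics/crop5.png

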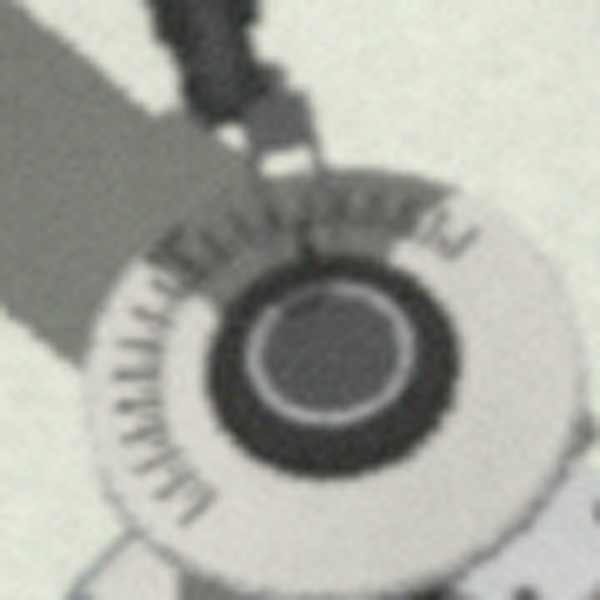

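The index tip at crop (307,240) is just left of the 40° mark; numerically it is at 134.5° against 132.0°, about 2.5° short. I'll back off and step aside to check from above.

>>> {"api": "jog_arm", "payload": {"moves": "-0.01,0,0,0\n-0.03,0,0,0\n0,0,-0.05,0\n0,0,-0.02,0\n0,0,0,0"}}

```text
time: 8.05
tool_pos: [0.469, -0.0851, 0.2974]
tcp_rot: [2.893, 1.218, 0.005]
wrist_force: [-0.8, 0.9, 0.0]
width: 0.003
grip_force: 0.0
```

>>> {"api": "jog_arm", "payload": {"moves": "-0.036,0.034,0,0\n-0.036,0.034,0,0\n-0.036,0.034,0,0\n-0.036,0.034,0,0\n-0.036,0.034,0,0"}}

```text
time: 8.68
tool_pos: [0.4628, -0.333, 0.2932]
tcp_rot: [-2.893, -1.218, 0.002]
wrist_force: [0.6, 0.6, -0.1]
width: -0.003
grip_force: 0.0
```

>>> {"api": "jog_arm", "payload": {"moves": "-0.036,0.034,0,0\n0,0,0,0\n0,0,0,0"}}

```text
time: 9.05
tool_pos: [0.4624, -0.3806, 0.2935]
tcp_rot: [-2.893, -1.217, 0.001]
wrist_force: [-0.1, 1.1, -1.1]
width: 0.001
grip_force: 0.0
```

```bash
cat > m.py <<'E'
from h import *
import sys
c=[.5771,-.1115]
for n in("top","scene"):
    im=np.ascontiguousarray(bot.read_camera(n)[:,:,::-1]);cv2.imwrite(f"pics/{n}{sys.argv[1]}.png",im)
    g=cv2.cvtColor(im,cv2.COLOR_BGR2GRAY).astype(np.float32)
    for z in(.206,.21,.214): print(n,z,"index",peaks(n,g,np.arange(.045,.054,.001),z,100,165,c))
    print("marks",peaks(n,g,np.arange(.058,.0705,.001),.206,75,185,c))
f=lambda n,y,x:cv2.convertScaleAbs(cv2.resize(cv2.imread(f"pics/{n}{sys.argv[1]}.png")[y:y+90,x:x+90],(400,400),interpolation=cv2.INTER_CUBIC),alpha=1.5)
cv2.imwrite(f"pics/crop{sys.argv[1]}.png",np.hstack([f("top",155,350),f("scene",180,215)]))
E
python3 m.py 6
```

```text
top 0.206 index [(123.25, -89), (135.75, -63), (147.25, -91)]
top 0.21 index [(122.75, -89), (135.5, -60), (147.0, -90)]
top 0.214 index [(122.25, -89), (135.25, -58), (146.75, -90)]
marks [(82.25, -75), (92.0, -78), (102.25, -80), (112.25, -83), (123.25, -73), (132.25, -83), (143.25, -69), (152.5, -76), (162.25, -82), (172.5, -74), (182.25, -84)]
scene 0.206 index [(122.0, -101), (134.75, -61), (145.25, -96)]
scene 0.21 index [(122.5, -111), (134.75, -69), (145.75, -103)]
scene 0.214 index [(122.5, -109), (135.0, -73), (146.0, -103)]
marks [(82.25, -94), (92.0, -95), (102.0, -97), (111.75, -95), (122.25, -89), (131.75, -98), (142.0, -88), (151.5, -95), (161.25, -94), (171.25, -86), (181.25, -90)]
```

View pics/crop6.png

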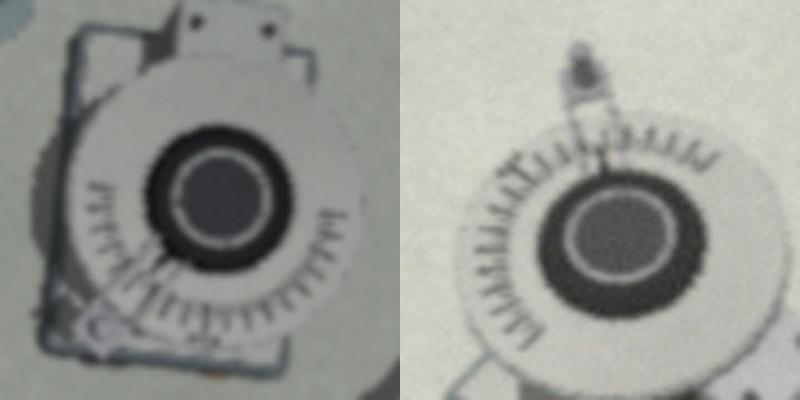

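The lever stands clear at about 36.8°: index 135.5/134.9° against mark 132.2/131.8° in the two views, so 3.2° remain. The instrument is unmoved. I'll go back and nudge.

>>> {"api": "jog_arm", "payload": {"moves": "0.036,-0.034,0,0\n0.036,-0.034,0,0\n0.036,-0.034,0,0\n0.036,-0.034,0,0\n0.036,-0.034,0,0"}}

```text
time: 9.78
tool_pos: [0.4668, -0.131, 0.2955]
tcp_rot: [2.894, 1.221, 0.001]
wrist_force: [-0.1, -0.9, 0.3]
width: 0.003
grip_force: 0.0
```

>>> {"api": "jog_arm", "payload": {"moves": "0.036,-0.034,0,0\n0,0,0,0\n0,0,0.04,0\n0,0,0.028,0\n0,0,0,0"}}

```text
time: 10.4
tool_pos: [0.466, -0.0839, 0.2247]
tcp_rot: [-2.893, -1.218, 0.007]
wrist_force: [-0.3, 0.2, 0.6]
width: -0.004
grip_force: 0.0
```

>>> {"api": "jog_arm", "payload": {"moves": "0.02,0,0,0\n0.01,0,0,0\n0.005,0,0,0\n0,0,0,0"}}

```text
time: 10.9
tool_pos: [0.4933, -0.059, 0.2278]
tcp_rot: [2.895, 1.22, 0.001]
wrist_force: [-0.4, 0.5, 0.5]
width: -0.002
grip_force: 0.0
```

```bash
python3 - <<'E'
from h import *
s=bot.read_state();T=s["tool_pos"];R=cv2.Rodrigues(s["tcp_rot"])[0];print(T,R.T@(T-[*C,T[2]]),"xang",np.degrees(np.arctan2(R[1,0],R[0,0])))
E
```

```text
[ 0.49331829 -0.05895834  0.22778246] [-2.06834730e-02 -9.67290035e-02 -6.67500811e-05] xang 45.708462384927394
```

>>> {"api": "jog_arm", "payload": {"moves": "0.0042,0,0,0\n0.0018,-0.0002,0,0.0185\n0.0018,-0.0002,0,0.0185\n0,0,0,0"}}

```text
time: 11.4
tool_pos: [0.4978, -0.0534, 0.2273]
tcp_rot: [-2.918, -1.164, 0.0]
wrist_force: [-0.7, 0.3, 0.2]
width: 0.003
grip_force: 0.4
```

```bash
python3 m.py 7 | grep scene
python3 -c "
from h import *
s=bot.read_state();T=s['tool_pos'];R=cv2.Rodrigues(s['tcp_rot'])[0];print(R.T@(T-[*C,T[2]]),np.degrees(np.arctan2(R[1,0],R[0,0])))"
```

```text
scene 0.206 index [(133.5, -41)]
scene 0.21 index [(134.0, -46), (146.5, -64)]
scene 0.214 index [(121.75, -65), (134.0, -50), (147.0, -63)]
[-1.72850336e-02 -9.67397961e-02  6.46454079e-06] 43.52997653118413
```

>>> {"api": "jog_arm", "payload": {"moves": "0.0018,-0.0001,0,0.0175\n0.0018,-0.0001,0,0.0175\n0,0,0,0\n0,0,0,0"}}

```text
time: 12.0
tool_pos: [0.5005, -0.0508, 0.2272]
tcp_rot: [-2.937, -1.114, -0.0]
wrist_force: [-1.4, -0.8, -0.0]
width: -0.004
grip_force: 0.2
```

```bash
python3 m.py 8 | grep -A1 "scene"
python3 -c "
from h import *
s=bot.read_state();T=s['tool_pos'];R=cv2.Rodrigues(s['tcp_rot'])[0];print(R.T@(T-[*C,T[2]]),np.degrees(np.arctan2(R[1,0],R[0,0])))"
```

```text
scene 0.206 index [(131.75, -44), (142.5, -61)]
scene 0.21 index [(118.0, -65), (131.5, -49), (143.25, -64)]
scene 0.214 index [(116.5, -66), (131.5, -53), (143.75, -65)]
marks [(82.25, -96), (94.5, -68), (101.75, -59), (111.5, -60), (131.75, -58), (139.75, -64), (151.25, -58), (161.5, -57), (169.75, -60), (181.25, -91)]
[-1.68525599e-02 -9.62702146e-02 -1.93453407e-05] 41.5310699173165
```

The index reads 131.6° against the mark at 131.75°. I'll back off and check from both views.

>>> {"api": "jog_arm", "payload": {"moves": "-0.01,0,0,0\n-0.03,0,0,0\n0,0,-0.05,0\n0,0,-0.02,0\n0,0,0,0"}}

```text
time: 12.72
tool_pos: [0.4719, -0.0778, 0.2997]
tcp_rot: [2.935, 1.112, 0.007]
wrist_force: [-0.2, -0.6, 0.1]
width: 0.001
grip_force: 0.0
```

>>> {"api": "jog_arm", "payload": {"moves": "-0.036,0.034,0,0\n-0.036,0.034,0,0\n-0.036,0.034,0,0\n-0.036,0.034,0,0\n-0.036,0.034,0,0"}}

```text
time: 13.35
tool_pos: [0.4477, -0.325, 0.2952]
tcp_rot: [-2.935, -1.113, 0.002]
wrist_force: [-0.2, 0.3, -0.2]
width: -0.001
grip_force: 0.0
```

>>> {"api": "jog_arm", "payload": {"moves": "-0.036,0.034,0,0\n0,0,0,0\n0,0,0,0"}}

```text
time: 13.72
tool_pos: [0.4436, -0.3725, 0.2955]
tcp_rot: [-2.935, -1.112, 0.001]
wrist_force: [0.2, -0.2, 0.1]
width: 0.002
grip_force: 0.0
```

```bash
python3 m.py 9
```

```text
top 0.206 index [(119.25, -84), (131.75, -61), (143.0, -87)]
top 0.21 index [(119.25, -84), (131.5, -59), (142.75, -87)]
top 0.214 index [(119.25, -85), (131.5, -57), (142.5, -87)]
marks [(82.5, -75), (92.0, -78), (102.25, -80), (112.25, -83), (121.25, -91), (132.0, -83), (140.75, -83), (152.5, -76), (162.25, -82), (172.5, -73), (182.0, -84)]
scene 0.206 index [(117.5, -92), (131.0, -59), (142.75, -100)]
scene 0.21 index [(117.5, -97), (131.0, -72), (142.5, -105)]
scene 0.214 index [(117.25, -99), (130.75, -84), (142.0, -102)]
marks [(82.25, -94), (92.0, -94), (102.0, -96), (111.75, -95), (121.0, -104), (131.5, -98), (139.25, -102), (151.25, -93), (161.25, -95), (171.25, -87), (181.25, -91)]
```

View pics/crop9.png

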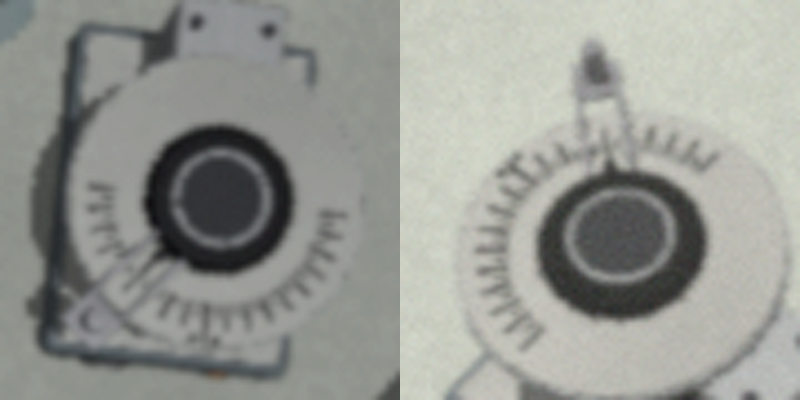

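Both views show the index in line with the 40° mark, within about 0.5° (top crop (160,262), scene crop (612,165)). The instrument is unmoved and the arm is clear, so I'm handing in.

```bash
python3 -c "
from workcell import bot
print(bot.finish_job())"
```

```text
the job is handed in; nothing more can be done
None
```

The analyser's index now points at the 40-degree mark, about half a degree past it by my measurement in both camera views; I pushed only the pin with shut fingers, the instrument showed no movement in the pictures, the arm stayed well clear of the bottles, jar and cylinder, and I handed the job in at about 14 s.

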